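# Third hand for taping a two-part plaster mould

### The arm

A 6-joint arm with a two-finger parallel gripper is mounted at the origin on a cart in front of the work surface, level with it; the furniture and walls round the work are solid. World frame = base frame: x ahead of the robot, y to its left, z up, the work surface at z = 0. Lengths are in mm, angles in rad, forces in N, time in s.
With the tool pointing down it reaches from about 350 to 800 mm from the base axis. Payload 7.3 kg.
Tool frame: the origin (TCP) lies at the very end of the fingers, on their centre line; the grasp point (between the pads) lies 19 mm behind it; z points along the fingers, y is the line along which they close (so a half turn about z gives the same grasp; the last joint's range is limited). The gripper opens to 85 mm and grips with 20 to 120 N. Pads are 22 mm wide; open, the fingers measure 114 mm over their backs; the gripper's body (76 mm by 85 mm) begins 54 mm behind the grasp point. The pads swing forward as they close: fully open they stand 13 mm farther back than shut.
Start: joints at [-1.308, 0.342, 1.524, -0, 1.275, -0.146], TCP at [208.715, -481.749, 231.322] pointing down, gripper open.
Joint ranges: [-2.53, 2.53], [-0.77, 2.02], [0.04, 2.7], [-1, 4.14], [0.28, 2.66], [-3.11, 3.11]. Speed limits (rad/s): [2.57, 2.57, 3.14, 3.14, 3.14, 3.14].

### API

Orientations are given as a 3x3 rotation matrix whose columns are the frame's x, y, z axes.
In Python, from cell import manip, capture gives the robot as it stands.
- The arm moves only by the tool servo_tool, never from a script. Its argument "targets" is a list of rows, each an object with "offset": the shift along the tool's x, y, z in units of 30 mm (1.0 is 30 mm), a list of three; "turn": the turn about the tool's z in units of 5 degrees (1.0 is 5 degrees); "gripper": the finger opening in mm, from 0 to 85.4. In form: [{"offset": [tx, ty, tz], "turn": turn, "gripper": gripper}, ...]. A call has 1 to 12 rows; each row shifts and turns the commanded pose from where the row before left it, along the tool's axes as they then stand; what a row does not reach is not made up. A row lasts 1/12 s, in which the tool goes at most 41.7 mm and 7.16 degrees, less where a joint would pass 70% of its speed; a pose out of reach is approached as far as the arm can. A call with a number of a shift or a turn outside -1 to 1 is refused whole. A call with a gripper value outside its range is refused whole. The fingers move at their own pace and stop on an object; "squeeze" is the grip in N (left out, the last holds). Time passes only in rows, so rows that do not move let the fingers close. It gives the time, the measured TCP pose, the force, the opening and the grip force at its end, in the units of the state.
- manip.read_state(): the state, without advancing time (a new reading comes with each control period).
- capture(name): name is "scene" or "top" or "wrist"; returns a dict with "frame" (420x560x3 uint8, red, green, blue), "mtx" (3x3 intrinsics, pixels), "R" (3x3) and "t" (3): a world point X has camera coordinates R X + t. Camera axes: x right, y down, z forward; pixel columns grow to the right and rows downward; lengths in mm; the calibration is good to about 2 mm. The wrist camera is an equidistant fisheye: a pixel r from the principal point sees the ray r / f radians off the axis. A picture is of the moment at which its call begins. There is no depth.
- manip.sign_off(): hands the job in; it is judged then, once.
The state is a dict: "time": time; "joint_positions": joint angles; "qd": joint speeds; "joint_torque": joint torques, N m; "tcp_pos": TCP position; "orientation": TCP orientation; "force": force on the tool from outside, world axes, zero at the start; "torque": the same for the moment, N m; "grip_width": finger opening in mm; "gripper_force": force on a finger pad.
Only numpy, scipy, OpenCV 4.12 (cv2) and the standard library are available. Lean on these libraries where they do the work, as an engineer would, in place of code of your own. Each camera call takes 0.05 s, during which the arm holds its last target. There are 200 camera calls.

### The job

I need a third hand to tape this small two-part plaster mould shut: pick up the loose half, set it upright on the jig's board facing the half that stands there, and close the two until the keys are fully in their sockets and the faces meet. Push the pair straight back on the sprung stop plate with a steady 12 N or so (8 to 16 is fine), never bottoming out the springs, and leave everything else on the table where it is. Finish while still holding it pressed like that, because I tape it while you hold: do not let go.

Things in the scene. Friction and masses are not known exactly. Their poses are not given: they have to be found in the camera images.
- closing_jig: Jig fixed to the table: wooden board 230 (x) x 116 (y) x 12 mm; at its far (+x) end a wooden block, x = 83 to 109, top 68 mm over the table, with the sprung stop plate before it. Low cleats (10 mm above the board, x = 18 to 78, inner faces y = +-34 mm) guide the half standing in it. Origin: centre of the board's underside; +x = pushing direction. The board's near part, x = -115 to -10, is empty.
- stop_plate (a joint): Wooden stop plate 64 wide, 10 thick, 14 to 72 mm above the table, on two guide rods with coil springs. Value in m: 0 = relaxed, grows as it is pushed along the jig's +x, bottoms out at 0.024. No preload; 1.0 N per mm (0.012 m = 12 N).
- plate_face (a point): Centre of the stop plate's front face (it looks to the jig's -x), 43 mm above the table; moves with the plate. At rest it is at x = +40 mm in the jig's frame.
- mould_front: Loose half of the small plaster mould, to be picked up: 36 thick (x) x 64 wide (y) x 86 mm high, 0.15 to 0.3 kg, upright on the table. Origin: centre of underside. Mating face at x = +18 looks to its +x: half a vase's hollow, pour spout at the top, two tapered keys 10 mm wide, 5 mm long at (y, z) = (24, 20), (-24, 68) mm. Back and sides are plain: grip firmly across the 64 mm width.
- front_face (a point): Centre of the loose half's mating face: 18 mm to +x of its axis, 43 mm above its underside.
- mould_back: Other half, same size and mass, standing loose on the jig's board between the cleats, 3 to 10 mm short of the stop plate; slides when pushed. Origin: centre of underside; axes about as the jig's. Mating face at x = -18 looks to its -x, with two sockets 12.5 mm wide, 6 deep at (y, z) = (24, 20), (-24, 68) mm. Closed, its origin is 36 mm to +x of the loose half's, axes alike; keys have 1.2 mm play.
- back_face (a point): Centre of the standing half's mating face: 18 mm to -x of its axis, 43 mm above its underside. It meets front_face when the mould is closed.
- tape_roll: Roll of paper tape, 84 mm across, 24 mm high, lying flat. Not to be moved. Origin: centre of its underside.
- big_mould_a: Half of another, larger plaster mould (66 x 121 x 85 mm) that stands near the steel tool box. Not to be moved. Origin: underside.
- rib: Wooden rib, a flat kidney-shaped tool 64 x 110 x 8 mm. Not to be moved. Origin: centre of its underside.
Mind the look-alikes: they are no part of the job. Leave any blue look-alike of the mould_front alone.

How it is judged (in metres and radians):
On the way, in this order (a step that is already met when the one before it is completed fails the run):
1. the loose half is picked up off the table (height (world z) of mould_front above 0.016 m and contact force between the fingers and mould_front above 1 N), for 0.1 s.
2. the two halves are closed on the board, keys in their sockets (distance between front_face and back_face below 0.004 m and angle between the x axis of mould_front and the x axis of mould_back, either way round below 0.06 rad), for 0.2 s.
At the end, for the whole second after the job is handed in: Mould closed (face centres within 4 mm, faces within 0.06 rad), both halves upright within 0.06 rad, square to the jig within 0.08 rad, back half down on the board; fingers still on the front half, pressing the plate in 8 to 16 mm (8 to 16 N; over 6 N between halves), at rest (all of step 2 and angle between the x axis of mould_back and the x axis of closing_jig, either way round below 0.08 rad and angle between each of mould_front, mould_back's own z axis and vertical below 0.06 rad and z of mould_back in the frame of closing_jig below 0.016 m and value of joint stop_plate between 0.008 and 0.016 m and contact force between mould_front and mould_back above 6 N and contact force between the fingers and mould_front above 2 N and linear speed of mould_front below 0.01 m/s); the arm keeps its last pose, push and grip.
It fails at once if the stop plate's springs are bottomed out (value of joint stop_plate above 0.0225 m).
It fails at once if a bystander is shifted by more than 30 mm (distance of any of tape_roll, big_mould_a, rib from where it was at the start of the episode above 0.03 m).
It fails at once if a mould half is tipped over (angle between any of mould_front, mould_back's own z axis and vertical above 0.6 rad).
It also fails if it takes over 48 s, if anything falls off the work surface, if the arm or the gripper's body presses on something with over 40 N, if the wrist force passes 120 N, or if a joint passes its speed limit or range.

## Working session

There is one attempt and no reset: what is moved stays moved. The work goes in short steps, Python scripts to look and compute and a tool call to move; the robot and the scene stay as the last step left them, time stands still between calls to the robot, and variables do not carry over. Pictures are saved under pics/ and viewed, at most 10 in all, crops included, and the job is handed in when it is done.

Besides the shell and the picture viewer there is one more tool, called after ">>>" by a JSON object that holds its "method" and its "body". servo_tool: Moves the arm, as the interface text tells. Its arguments: {"type":"object","properties":{"targets":{"type":"array","items":{"type":"object","properties":{"offset":{"type":"array","items":{"type":"number"}},"turn":{"type":"number"},"gripper":{"type":"number"}}}},"squeeze":{"type":"number"}},"required":["targets"]}

```bash
mkdir -p pics; python3 - <<'E'
from cell import manip, capture
import cv2,pickle,numpy as np
d={}
for n in("scene","top"):
    c=capture(n);d[n]=c;cv2.imwrite(f"pics/{n}0.png",c["frame"][:,:,::-1])
    print(n,c["mtx"].tolist(),np.round(c["R"],4).tolist(),np.round(c["t"],1).tolist())
pickle.dump(d,open("c0.pkl","wb"))
s=manip.read_state();print(s["time"],s["tcp_pos"],np.round(s["orientation"],3).tolist(),s["grip_width"])
E
```

```text
scene [[533.1982596788469, 0.0, 276.7461822008515], [0.0, 533.1982596788469, 211.33549045601862], [0.0, 0.0, 1.0]] [[0.8249, -0.565, -0.0163], [-0.3827, -0.537, -0.7518], [0.416, 0.6264, -0.6592]] [-589.3, 32.0, 1159.4]
top [[458.36830434938344, 0.0, 281.46173080727385], [0.0, 458.36830434938344, 204.41832905171984], [0.0, 0.0, 1.0]] [[0.0195, -0.9998, -0.0007], [-0.9942, -0.0193, -0.1055], [0.1055, 0.0027, -0.9944]] [-386.6, 460.4, 921.1]
0.1 [ 208.62180227 -481.3694313   230.68363442] [[0.918, 0.398, -0.0], [0.398, -0.918, 0.001], [0.0, -0.001, -1.0]] 85.10888172149785
```

View pics/scene0.png

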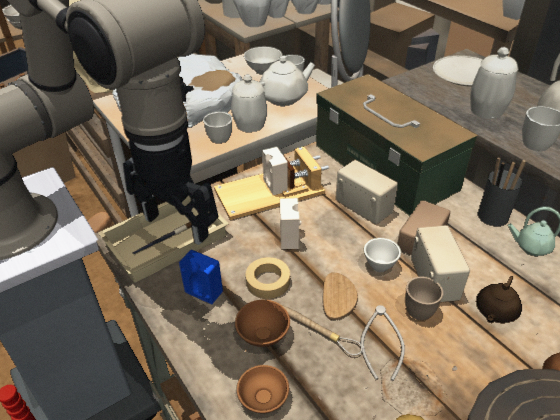

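View pics/top0.png

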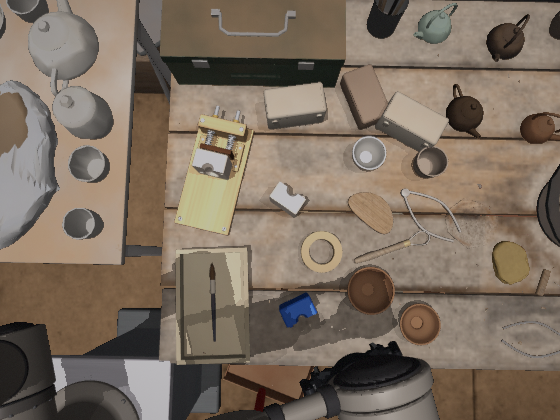

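Candidates for mould_front: the white half at top (289,199) / scene (290,223); the blue look-alike at top (298,310); big mould halves at top (296,105) and (413,120); and the half standing in the jig at (211,162), which is mould_back. I choose the white one at (289,199) and check it in a close crop.

```bash
python3 - <<'E'
import cv2
a=cv2.imread("pics/top0.png")[95:240,170:315];b=cv2.imread("pics/scene0.png")[140:260,205:335]
a=cv2.resize(a,(580,580),interpolation=cv2.INTER_CUBIC);cv2.imwrite("pics/a.png",a)
b=cv2.resize(b,(650,600),interpolation=cv2.INTER_CUBIC);cv2.imwrite("pics/b.png",b)
E
```

```text
(no output)
```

View pics/a.png

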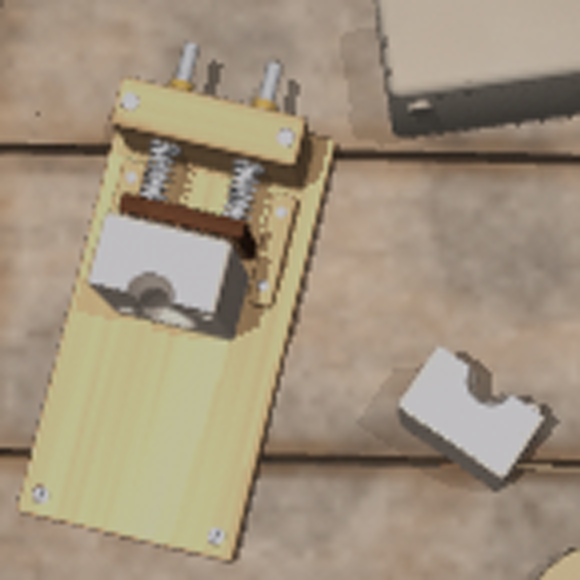

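View pics/b.png

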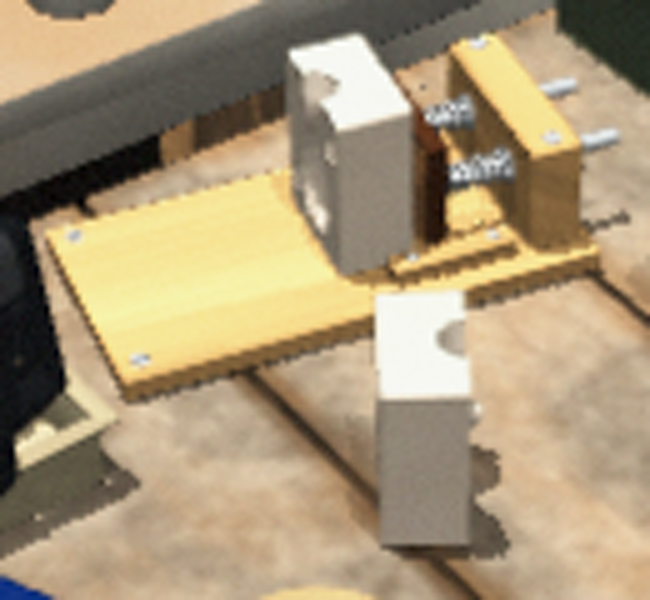

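The crop shows the white half, 36 x 64 in plan, with its hollow and a key (crop (545,405)) looking up and right; the blue one and the big halves are excluded. In the jig, mould_back stands at crop (165,270) with a small gap to the brown plate. Next I fit the poses from corners in both views.

```bash
cat > h.py <<'E'
import numpy as np
from scipy.optimize import least_squares
def proj(c,X):
    p=np.asarray(X)@np.array(c["R"]).T+np.array(c["t"]); q=p@np.array(c["mtx"]).T
    return q[:,:2]/q[:,2:]
def world(p,L):
    x,y,a=p; L=np.asarray(L,float); c,s=np.cos(a),np.sin(a)
    return np.c_[x+c*L[:,0]-s*L[:,1],y+s*L[:,0]+c*L[:,1],L[:,2]]
def fit(obs,p0):  # obs: list of (cam,pixels,local)
    f=lambda p:np.concatenate([(proj(c,world(p,L))-np.array(px)).ravel() for c,px,L in obs])
    r=least_squares(f,p0,loss="soft_l1");return r.x,np.round(f(r.x).reshape(-1,2),1)
E
python3 - <<'E'
from h import *
import pickle
d=pickle.load(open("c0.pkl","rb"));T,S=d["top"],d["scene"]
t=lambda *P:[(170+u/4-.4,95+v/4-.4) for u,v in P]
s=lambda *P:[(205+u/5-.4,140+v/5-.4) for u,v in P]
r=lambda x:(np.round(x[0],3).tolist(),x[1].tolist())
h=86
print("front",r(fit([(T,t((440,347),(400,407),(500,474)),[(18,32,h),(-18,32,h),(-18,-32,h)]),
 (S,s((378,295),(463,292),(470,397),(378,402),(383,545),(468,545)),[(-18,32,h),(18,32,h),(18,-32,h),(-18,-32,h),(-18,-32,0),(18,-32,0)])],[450,-400,-.6])))
j,e=fit([(T,t((22,512),(232,558),(335,147),(122,82),(305,124)),[(-115,58,12),(-115,-58,12),(115,-58,12),(109,52,68),(109,-52,68)]),
 (S,s((48,232),(126,385),(598,250)),[(-115,58,12),(-115,-58,12),(115,-58,12)])],[550,-200,-.2]);print("jig",np.round(j,3),e.tolist())
h=98
b,e=fit([(T,t((107,213),(90,277),(243,242),(221,310)),[(18,32,h),(-18,32,h),(18,-32,h),(-18,-32,h)]),
 (S,s((288,50),(358,34),(411,108),(340,130),(345,272),(411,255)),[(-18,32,h),(18,32,h),(18,-32,h),(-18,-32,h),(-18,-32,12),(18,-32,12)])],[550,-200,-.2]);print("back",np.round(b,3),e.tolist())
c,q=np.cos(j[2]),np.sin(j[2]);v=b[:2]-j[:2];print("back in jig",c*v[0]+q*v[1],-q*v[0]+c*v[1],b[2]-j[2])
E
```

```text
front ([477.306, -390.227, -0.572], [[-0.1, -1.9], [-0.5, -1.6], [2.1, 0.1], [-1.2, -0.2], [-0.4, -0.2], [0.1, -0.1], [-0.1, -0.5], [-0.6, 2.1], [0.0, 1.6]])
jig [ 5.27803e+02 -2.35275e+02 -2.08000e-01] [[-1.0, -0.2], [0.6, 0.8], [0.5, -2.0], [-1.9, -2.4], [2.7, -1.5], [-2.2, 0.5], [-1.7, 0.6], [-0.4, 0.7]]
back [ 5.45106e+02 -2.39699e+02 -2.11000e-01] [[0.3, -1.6], [-0.1, 0.3], [-1.5, -1.4], [-0.5, -0.4], [-0.9, 0.6], [-0.0, 0.1], [0.6, 0.7], [-0.6, 0.3], [-0.8, 2.7], [0.7, 2.1]]
back in jig 17.84246457021565 -0.764218046689062 -0.003972526848086855
```

>>> {"method": "servo_tool", "body": {"targets": [{"offset": [0.94,0.08,0],"turn": 0,"gripper": 85},{"offset": [0.94,0.08,0],"turn": 0,"gripper": 85},{"offset": [0.94,0.08,0],"turn": 0,"gripper": 85},{"offset": [0.94,0.08,0],"turn": 0,"gripper": 85},{"offset": [0.94,0.08,0],"turn": 0,"gripper": 85},{"offset": [0.94,0.08,0],"turn": 0,"gripper": 85},{"offset": [0.94,0.08,0],"turn": 0,"gripper": 85},{"offset": [0.94,0.08,0],"turn": 0,"gripper": 85},{"offset": [0.94,0.08,0],"turn": 0,"gripper": 85},{"offset": [0.94,0.08,0],"turn": 0,"gripper": 85},{"offset": [0,0,0],"turn": 0,"gripper": 85}]}}

```text
time: 1.02
tcp_pos: [480.9, -389.2, 230.4]
orientation: [[0.916, 0.401, 0.001], [0.401, -0.916, 0.001], [0.002, -0.001, -1.0]]
force: [-0.9, -0.1, -0.8]
grip_width: 84.9
gripper_force: 0.0
```

>>> {"method": "servo_tool", "body": {"targets": [{"offset": [0,0,0],"turn": 1,"gripper": 85},{"offset": [0,0,0],"turn": 1,"gripper": 85},{"offset": [0,0,0],"turn": 1,"gripper": 85},{"offset": [0,0,0],"turn": 1,"gripper": 85},{"offset": [0,0,0],"turn": 1,"gripper": 85},{"offset": [0,0,0],"turn": 1,"gripper": 85},{"offset": [0,0,0],"turn": 1,"gripper": 85},{"offset": [0,0,0],"turn": 1,"gripper": 85},{"offset": [0,0,0],"turn": 1,"gripper": 85},{"offset": [0,0,0],"turn": 1,"gripper": 85},{"offset": [0,0,0],"turn": 1,"gripper": 85},{"offset": [0,0,0],"turn": 0.2,"gripper": 85}]}}

```text
time: 2.02
tcp_pos: [476.4, -391.7, 230.8]
orientation: [[0.841, -0.542, -0.001], [-0.542, -0.841, 0.001], [-0.001, -0.0, -1.0]]
force: [-0.2, 0.4, -0.5]
grip_width: 84.9
gripper_force: 0.0
```

```bash
python3 - <<'E'
from cell import manip, capture
import cv2,pickle,numpy as np
c=capture("wrist");t=capture("top");pickle.dump((c,t),open("c1.pkl","wb"))
im=cv2.resize(c["frame"][:,:,::-1],(800,600),interpolation=cv2.INTER_CUBIC);cv2.imwrite("pics/w1.png",im)
s=manip.read_state();print(s["time"],s["tcp_pos"],np.round(s["orientation"],3).tolist(),s["joint_positions"],c["mtx"][0])
E
```

```text
2.1167 [ 476.59809366 -391.72827287  231.00897992] [[0.843, -0.537, -0.001], [-0.537, -0.843, 0.0], [-0.001, -0.0, -1.0]] [-8.12046692e-01  5.14225662e-01  1.25144327e+00 -1.59411097e-04
  1.37658800e+00  1.32582853e+00] [325.1922621    0.         274.24651831]
```

View pics/w1.png

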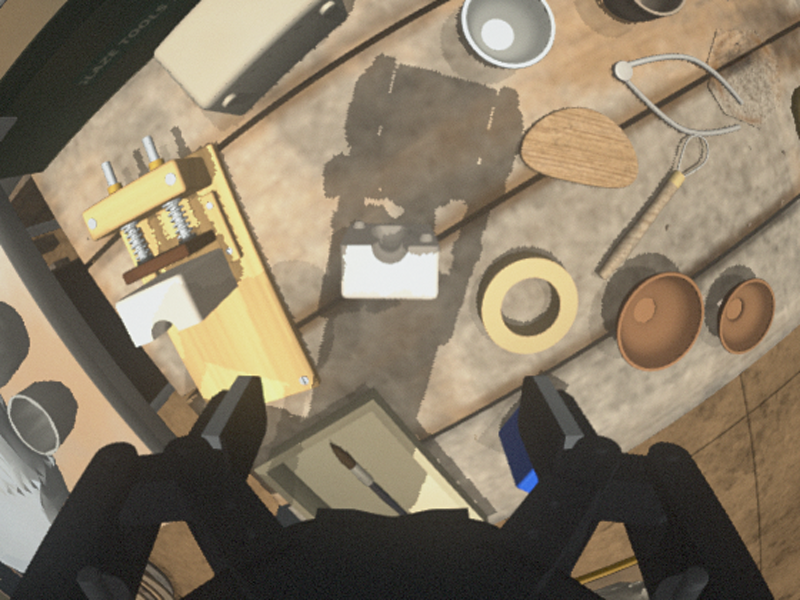

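Wrist view (800x600): the loose half's top is at (341-438, 249-299), squarely between the fingers, with its keys pointing up in the image. mould_back is at (160,310), and the tape roll at (528,305).

```bash
python3 - <<'E'
import re
s=open("h.py").read()
s=s.replace("t\"]); q=","t\"])\n    if c.get('fish'):\n        th=np.arctan2(np.hypot(p[:,0],p[:,1]),p[:,2]);u=p[:,:2]/np.hypot(p[:,0],p[:,1])[:,None]*th[:,None];M=np.array(c['mtx']);return u*[M[0,0],M[1,1]]+M[:2,2]\n    q=")
open("h.py","w").write(s)
E
python3 - <<'E'
from h import *
import pickle,cv2
W,_=pickle.load(open("c1.pkl","rb"));W["fish"]=1
# subpixel-refined corners from the full-res image
g=cv2.cvtColor(W["frame"],cv2.COLOR_RGB2GRAY)
def w(*P):
    p=np.array([((u+.5)*.7-.5,(v+.5)*.7-.5) for u,v in P],np.float32).reshape(-1,1,2)
    q=cv2.cornerSubPix(g,p.copy(),(3,3),(-1,-1),(3,20,.01)).reshape(-1,2);p=p.reshape(-1,2)
    return np.where(np.abs(q-p).max(1,keepdims=True)<2.5,q,p)
r=lambda n,x:print(n,np.round(x[0],3).tolist(),x[1].tolist())
r("front",fit([(W,w((341,298),(437,299),(345,249)),[(-18,32,86),(-18,-32,86),(18,32,86)])],[477,-390,-.57]))
b=fit([(W,w((117,306),(135,348),(183,276),(203,318)),[(18,32,98),(-18,32,98),(18,-32,98),(-18,-32,98)])],[545,-240,-.21]);r("back",b)
j=fit([(W,w((213,143),(318,382),(84,214),(180,162),(90,237),(186,187)),[(115,-58,12),(-115,-58,12),(109,52,68),(109,-52,68),(83,52,68),(83,-52,68)])],[528,-235,-.21]);r("jig",j)
b,j=b[0],j[0];c,q=np.cos(j[2]),np.sin(j[2]);v=b[:2]-j[:2];print("back in jig",c*v[0]+q*v[1],-q*v[0]+c*v[1])
x=fit([(W,w((480,306),(577,306)),[(0,42,24),(0,-42,24)])],[460,-470,-.57]);r("tape",x)
E
```

```text
front [477.308, -391.043, -0.582] [[0.0, 0.6], [2.8, 0.8], [-2.5, -4.0]]
back [543.74, -240.082, -0.233] [[-1.8, -1.2], [0.4, 0.9], [-0.6, -0.9], [1.7, 1.8]]
jig [530.354, -234.399, -0.222] [[1.0, -0.0], [-0.2, 3.9], [-4.1, 0.1], [-1.6, -4.6], [-0.0, 5.1], [4.2, -0.7]]
back in jig 14.3080959243046 -2.6033691616902668
tape [377.535, -462.409, 93.695] [[0.5, 0.0], [-0.5, -0.1]]
```

>>> {"method": "servo_tool", "body": {"targets": [{"offset": [0,0,0.9],"turn": 0.1,"gripper": 85},{"offset": [0,0,0.9],"turn": 0,"gripper": 85},{"offset": [0,0,0.9],"turn": 0,"gripper": 85},{"offset": [0,0,0.9],"turn": 0,"gripper": 85},{"offset": [0,0,0.9],"turn": 0,"gripper": 85},{"offset": [0,0,0.9],"turn": 0,"gripper": 85},{"offset": [0,0,0.7],"turn": 0,"gripper": 85},{"offset": [0,0,0.4],"turn": 0,"gripper": 85},{"offset": [0,0,0.2],"turn": 0,"gripper": 85},{"offset": [0,0,0],"turn": 0,"gripper": 85}]}}

```text
time: 2.95
tcp_pos: [476.6, -391.4, 29.4]
orientation: [[0.838, -0.545, -0.001], [-0.545, -0.838, 0.001], [-0.002, -0.0, -1.0]]
force: [-0.0, 0.5, -0.3]
grip_width: 84.7
gripper_force: 0.0
```

>>> {"method": "servo_tool", "body": {"targets": [{"offset": [0,0,0],"turn": 0,"gripper": 70},{"offset": [0,0,0],"turn": 0,"gripper": 66},{"offset": [0,0,0],"turn": 0,"gripper": 63},{"offset": [0,0,0],"turn": 0,"gripper": 60},{"offset": [0,0,0],"turn": 0,"gripper": 55},{"offset": [0,0,0],"turn": 0,"gripper": 55},{"offset": [0,0,0],"turn": 0,"gripper": 55},{"offset": [0,0,0],"turn": 0,"gripper": 55}], "squeeze": 70}}

```text
time: 3.62
tcp_pos: [478.2, -392.0, 32.6]
orientation: [[0.838, -0.545, 0.003], [-0.545, -0.838, -0.002], [0.004, 0.0, -1.0]]
force: [1.9, 2.7, 6.9]
grip_width: 63.2
gripper_force: 64.4
```

>>> {"method": "servo_tool", "body": {"targets": [{"offset": [0,0,-0.3],"turn": 0,"gripper": 55},{"offset": [0,0,-0.6],"turn": 0,"gripper": 55},{"offset": [0,0,-0.7],"turn": 0,"gripper": 55},{"offset": [0,0,-0.6],"turn": 0,"gripper": 55},{"offset": [0,0,0],"turn": 0,"gripper": 55},{"offset": [0,0,0],"turn": 0,"gripper": 55}]}}

```text
time: 4.12
tcp_pos: [477.4, -392.3, 97.7]
orientation: [[0.838, -0.546, 0.002], [-0.546, -0.838, -0.002], [0.003, 0.001, -1.0]]
force: [0.5, -0.4, -1.9]
grip_width: 63.1
gripper_force: 66.0
```

>>> {"method": "servo_tool", "body": {"targets": [{"offset": [-0.4,-0.5,0],"turn": 0,"gripper": 55},{"offset": [-0.4,-0.5,0],"turn": 0,"gripper": 55},{"offset": [-0.4,-0.5,0],"turn": 0,"gripper": 55},{"offset": [-0.4,-0.5,0],"turn": 0,"gripper": 55},{"offset": [-0.4,-0.5,0],"turn": 0,"gripper": 55},{"offset": [-0.4,-0.5,0],"turn": 0,"gripper": 55},{"offset": [-0.4,-0.5,0],"turn": 0,"gripper": 55},{"offset": [-0.4,-0.5,0],"turn": 0,"gripper": 55},{"offset": [-0.37,-0.51,0],"turn": 0,"gripper": 55},{"offset": [0,0,0],"turn": 0,"gripper": 55}]}}

```text
time: 4.95
tcp_pos: [459.5, -216.2, 94.9]
orientation: [[0.839, -0.544, -0.004], [-0.544, -0.839, 0.003], [-0.005, -0.001, -1.0]]
force: [-1.1, 0.4, -1.9]
grip_width: 63.5
gripper_force: 66.2
```

>>> {"method": "servo_tool", "body": {"targets": [{"offset": [0,0,0],"turn": -0.8,"gripper": 55},{"offset": [0,0,0],"turn": -0.8,"gripper": 55},{"offset": [0,0,0],"turn": -0.8,"gripper": 55},{"offset": [0,0,0],"turn": -0.8,"gripper": 55},{"offset": [0,0,0],"turn": -0.8,"gripper": 55},{"offset": [0,0,0],"turn": 0,"gripper": 55},{"offset": [0,0,0],"turn": 0,"gripper": 55}]}}

```text
time: 5.53
tcp_pos: [460.7, -219.9, 95.5]
orientation: [[0.974, -0.228, -0.001], [-0.228, -0.974, 0.001], [-0.001, -0.0, -1.0]]
force: [-0.3, 0.3, -2.9]
grip_width: 63.6
gripper_force: 66.3
```

```bash
python3 - <<'E'
from cell import manip, capture
import cv2,pickle,numpy as np
c=capture("wrist");t=capture("top");e=capture("scene");pickle.dump((c,t,e),open("c2.pkl","wb"))
im=cv2.resize(c["frame"][:,:,::-1],(800,600),interpolation=cv2.INTER_CUBIC);cv2.imwrite("pics/w2.png",im)
s=manip.read_state();print(s["time"],s["tcp_pos"],np.round(s["orientation"],3).tolist(),s["force"],s["torque"])
E
```

```text
5.6833 [ 460.93579716 -219.91981016   95.94543616] [[0.974, -0.228, -0.001], [-0.228, -0.974, 0.0], [-0.001, -0.0, -1.0]] [-0.01426195  0.03534166 -1.80987054] [-0.00675783 -0.03687666 -0.09065605]
```

View pics/w2.png

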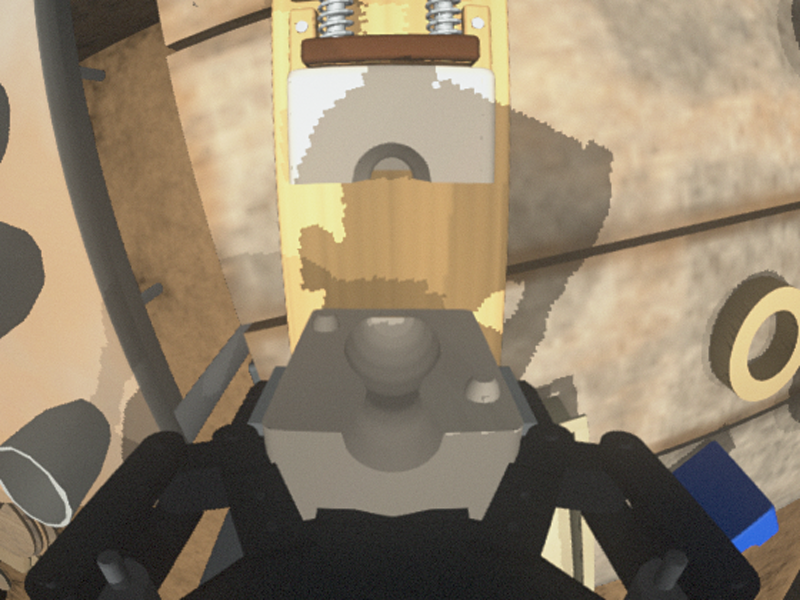

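The wrist view shows the held half (mating face's top edge at y≈430, x 264-523) with its keys visible, facing mould_back (front top edge at y≈181, x 289-494). The plate is at (390,48). The two look almost in line.

```bash
python3 - <<'E'
from h import *
import pickle
W,T,S=pickle.load(open("c2.pkl","rb"));W["fish"]=1
w=lambda *P:[((u+.5)*.7-.5,(v+.5)*.7-.5) for u,v in P]
b=fit([(W,w((289,181),(494,181),(292,69),(493,69)),[(-18,32,98),(-18,-32,98),(18,32,98),(18,-32,98)])],[545,-240,-.22])
print("back",np.round(b[0],3),b[1].tolist())
h=95.5-32.6
f=fit([(W,w((264,430),(523,430),(299,310),(500,311)),[(18,32,h+86),(18,-32,h+86),(18,32,h),(18,-32,h)])],[460,-220,-.23])
print("front",np.round(f[0],3),f[1].tolist())
p=fit([(W,w((301,65),(480,65)),[(0,32,72),(0,-32,72)])],[565,-244,-.22]);print("plate face",np.round(p[0],3),p[1].tolist())
j=fit([(W,w((287,290),(508,290),(275,50),(509,50)),[(-60,58,12),(-60,-58,12),(50,58,12),(50,-58,12)])],[529,-235,-.22]);print("jig(y,yaw)",np.round(j[0],3),j[1].tolist())
b,f=b[0],f[0]
for n,a in(("back",b),("plate",p[0]),("jig",j[0])):
    v=a[:2]-f[:2];c,q=np.cos(f[2]),np.sin(f[2]);print(n,"in front frame",c*v[0]+q*v[1],-q*v[0]+c*v[1],a[2]-f[2])
E
```

```text
back [ 5.45529e+02 -2.39006e+02 -2.31000e-01] [[-1.5, 1.4], [1.6, 1.4], [-4.9, -1.4], [3.6, -1.4]]
front [ 4.58101e+02 -2.19110e+02 -2.32000e-01] [[-2.5, 0.6], [2.8, 0.8], [10.8, -0.7], [-19.6, -1.2]]
plate face [ 5.68121e+02 -2.43855e+02 -2.31000e-01] [[-0.6, -0.0], [0.6, -0.0]]
jig(y,yaw) [ 5.32185e+02 -2.37296e+02 -2.05000e-01] [[-1.0, -6.2], [1.0, -10.0], [-1.5, 10.7], [1.6, 6.6]]
back in front frame 89.66010618709906 0.752152548622103 0.0014216558229754594
plate in front frame 112.76144482913857 1.2316625667598657 0.0007700854932904955
jig in front frame 76.28057611502132 -0.6532620493506371 0.02744842886363405
```

>>> {"method": "servo_tool", "body": {"targets": [{"offset": [0,-0.025,0.3],"turn": 0,"gripper": 55},{"offset": [0,0,0.4],"turn": 0,"gripper": 55},{"offset": [0,0,0.4],"turn": 0,"gripper": 55},{"offset": [0,0,0.3],"turn": 0,"gripper": 55},{"offset": [0,0,0.15],"turn": 0,"gripper": 55},{"offset": [0,0,0],"turn": 0,"gripper": 55},{"offset": [0,0,0],"turn": 0,"gripper": 55},{"offset": [0,0,0],"turn": 0,"gripper": 55}]}}

```text
time: 6.35
tcp_pos: [461.6, -219.3, 50.2]
orientation: [[0.974, -0.226, 0.001], [-0.226, -0.974, -0.001], [0.001, 0.0, -1.0]]
force: [0.1, 0.7, -1.6]
grip_width: 63.6
gripper_force: 66.3
```

>>> {"method": "servo_tool", "body": {"targets": [{"offset": [0,0,0.03],"turn": 0,"gripper": 55},{"offset": [0,0,0.02],"turn": 0,"gripper": 55},{"offset": [0,0,0],"turn": 0,"gripper": 55},{"offset": [0,0,0],"turn": 0,"gripper": 55}]}}

```text
time: 6.68
tcp_pos: [461.4, -219.2, 48.5]
orientation: [[0.974, -0.226, 0.0], [-0.226, -0.974, -0.0], [0.0, 0.0, -1.0]]
force: [-0.4, -0.5, -2.1]
grip_width: 63.6
gripper_force: 66.3
```

>>> {"method": "servo_tool", "body": {"targets": [{"offset": [0,0,0.04],"turn": 0,"gripper": 55},{"offset": [0,0,0.03],"turn": 0,"gripper": 55},{"offset": [0,0,0],"turn": 0,"gripper": 55},{"offset": [0,0,0],"turn": 0,"gripper": 55}]}}

```text
time: 7.02
tcp_pos: [461.3, -219.1, 46.1]
orientation: [[0.974, -0.226, -0.0], [-0.226, -0.974, 0.0], [-0.0, -0.0, -1.0]]
force: [-0.1, 0.4, -2.1]
grip_width: 63.1
gripper_force: 66.3
```

>>> {"method": "servo_tool", "body": {"targets": [{"offset": [0,0,0.02],"turn": 0,"gripper": 55},{"offset": [0,0,0.02],"turn": 0,"gripper": 55},{"offset": [0,0,0],"turn": 0,"gripper": 55},{"offset": [0,0,0],"turn": 0,"gripper": 55}]}}

```text
time: 7.35
tcp_pos: [461.3, -219.1, 45.0]
orientation: [[0.974, -0.226, -0.0], [-0.226, -0.974, -0.0], [-0.0, 0.0, -1.0]]
force: [-0.1, 0.4, -1.0]
grip_width: 63.5
gripper_force: 66.3
```

>>> {"method": "servo_tool", "body": {"targets": [{"offset": [0,0,0.02],"turn": 0,"gripper": 55},{"offset": [0,0,0],"turn": 0,"gripper": 55},{"offset": [0,0,0],"turn": 0,"gripper": 55},{"offset": [0,0,0],"turn": 0,"gripper": 55}]}}

```text
time: 7.68
tcp_pos: [461.4, -219.2, 44.6]
orientation: [[0.974, -0.226, 0.0], [-0.226, -0.974, -0.0], [0.0, 0.0, -1.0]]
force: [-1.4, 0.7, 2.3]
grip_width: 63.3
gripper_force: 66.4
```

```bash
python3 - <<'E'
from cell import manip
s=manip.read_state();print(s["tcp_pos"],s["force"],s["torque"])
E
```

```text
[ 461.36312917 -219.17773345   44.62379711] [-1.37620526  0.72036617  2.25347638] [ 0.07857983  0.15032202 -0.03796541]
```

>>> {"method": "servo_tool", "body": {"targets": [{"offset": [0.15,0,0],"turn": 0,"gripper": 55},{"offset": [0.25,0,0],"turn": 0,"gripper": 55},{"offset": [0.25,0,0],"turn": 0,"gripper": 55},{"offset": [0.25,0,0],"turn": 0,"gripper": 55},{"offset": [0.25,0,0],"turn": 0,"gripper": 55},{"offset": [0.2,0,0],"turn": 0,"gripper": 55},{"offset": [0.1,0,0],"turn": 0,"gripper": 55},{"offset": [0,0,0],"turn": 0,"gripper": 55},{"offset": [0,0,0],"turn": 0,"gripper": 55}]}}

```text
time: 8.43
tcp_pos: [503.9, -229.0, 44.7]
orientation: [[0.974, -0.226, -0.0], [-0.226, -0.974, -0.0], [-0.0, 0.0, -1.0]]
force: [-3.0, 1.2, 4.6]
grip_width: 63.8
gripper_force: 66.8
```

```bash
python3 - <<'E'
from cell import manip, capture
import cv2,pickle,numpy as np
c=capture("wrist");e=capture("scene");pickle.dump((c,e),open("c3.pkl","wb"))
im=cv2.resize(c["frame"][100:370,150:420,::-1],(600,600),interpolation=cv2.INTER_CUBIC);cv2.imwrite("pics/w3.png",im)
s=manip.read_state();print(s["time"],s["tcp_pos"],np.round(s["orientation"],3).tolist(),s["force"],s["torque"])
E
```

```text
8.5333 [ 503.87213965 -228.99614472   44.63730515] [[0.974, -0.226, 0.0], [-0.226, -0.974, -0.0], [0.0, 0.0, -1.0]] [-2.80653889 -0.05170777  4.00843241] [0.16093484 0.45680176 0.01398458]
```

View pics/w3.png

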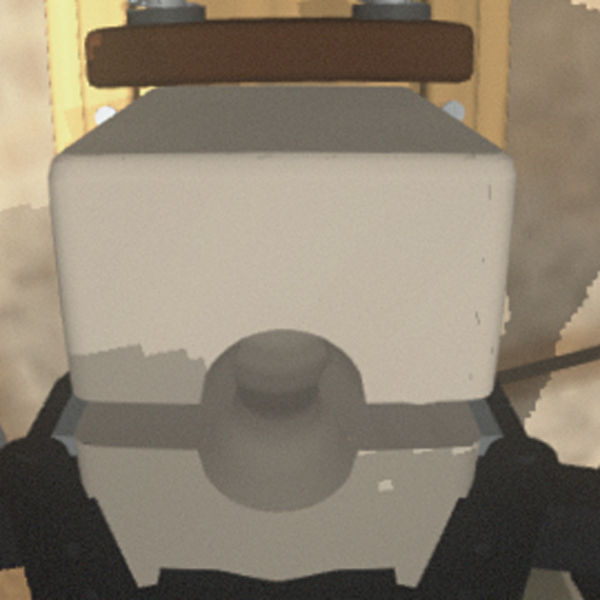

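The crop shows a gap of about 7 mm between the faces (rows 400 to 448). mould_back's centre is about 0.8 mm to the right of the held half's, so I shift right and then advance slowly.

>>> {"method": "servo_tool", "body": {"targets": [{"offset": [0,0.027,0],"turn": 0,"gripper": 55},{"offset": [0.05,0,0],"turn": 0,"gripper": 55},{"offset": [0.05,0,0],"turn": 0,"gripper": 55},{"offset": [0.05,0,0],"turn": 0,"gripper": 55},{"offset": [0.05,0,0],"turn": 0,"gripper": 55},{"offset": [0.05,0,0],"turn": 0,"gripper": 55},{"offset": [0.05,0,0],"turn": 0,"gripper": 55},{"offset": [0,0,0],"turn": 0,"gripper": 55},{"offset": [0,0,0],"turn": 0,"gripper": 55}]}}

```text
time: 9.28
tcp_pos: [511.7, -231.5, 44.7]
orientation: [[0.974, -0.226, -0.001], [-0.226, -0.974, 0.0], [-0.001, -0.0, -1.0]]
force: [-3.7, 2.0, 7.6]
grip_width: 63.6
gripper_force: 67.0
```

```bash
python3 - <<'E'
from cell import manip, capture
import cv2,pickle,numpy as np
c=capture("wrist");pickle.dump(c,open("c4.pkl","wb"))
im=cv2.resize(c["frame"][100:370,150:420,::-1],(600,600),interpolation=cv2.INTER_CUBIC);cv2.imwrite("pics/w4.png",im)
s=manip.read_state();print(s["time"],s["tcp_pos"],np.round(s["orientation"],3).tolist(),s["force"],s["torque"])
E
```

```text
9.3333 [ 511.74568104 -231.56876408   44.67337253] [[0.974, -0.226, -0.001], [-0.226, -0.974, 0.0], [-0.001, -0.0, -1.0]] [-4.77416273  1.82731429  8.04108252] [ 0.25560482  0.9289037  -0.08178781]
```

View pics/w4.png

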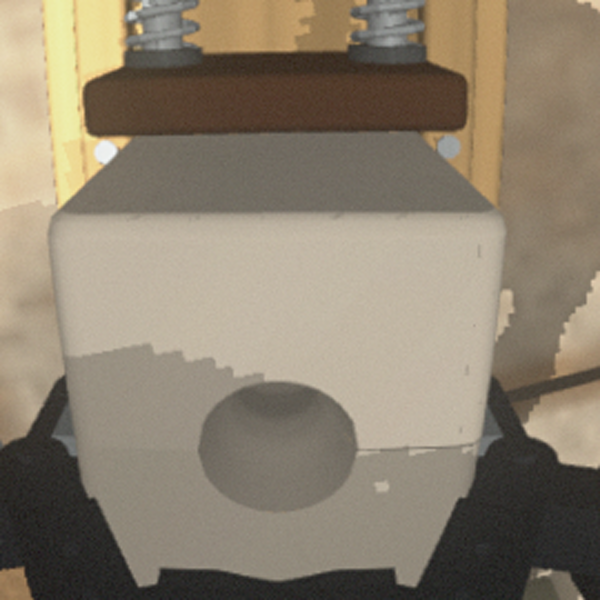

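The crop shows the mould closed, with only a hairline seam at row 449 and the halves' sides in line. Next I push on in small steps, watching the force along the jig and where it starts to rise.

>>> {"method": "servo_tool", "body": {"targets": [{"offset": [0.05,0,-0.015],"turn": 0,"gripper": 55},{"offset": [0.05,0,0],"turn": 0,"gripper": 55},{"offset": [0,0,0],"turn": 0,"gripper": 55},{"offset": [0,0,0],"turn": 0,"gripper": 55}]}}

```text
time: 9.67
tcp_pos: [515.0, -232.4, 44.7]
orientation: [[0.974, -0.226, -0.001], [-0.226, -0.974, 0.0], [-0.001, -0.0, -1.0]]
force: [-3.8, 1.0, 2.9]
grip_width: 63.4
gripper_force: 66.6
```

>>> {"method": "servo_tool", "body": {"targets": [{"offset": [0.05,0,0],"turn": 0,"gripper": 55},{"offset": [0.05,0,0],"turn": 0,"gripper": 55},{"offset": [0,0,0],"turn": 0,"gripper": 55},{"offset": [0,0,0],"turn": 0,"gripper": 55}]}}

```text
time: 10.0
tcp_pos: [518.2, -233.2, 44.7]
orientation: [[0.974, -0.226, 0.0], [-0.226, -0.974, -0.0], [0.0, 0.0, -1.0]]
force: [-2.6, 1.4, 1.4]
grip_width: 63.1
gripper_force: 66.6
```

>>> {"method": "servo_tool", "body": {"targets": [{"offset": [0.05,0,0],"turn": 0,"gripper": 55},{"offset": [0.05,0,0],"turn": 0,"gripper": 55},{"offset": [0,0,0],"turn": 0,"gripper": 55},{"offset": [0,0,0],"turn": 0,"gripper": 55}]}}

```text
time: 10.33
tcp_pos: [520.3, -233.6, 44.7]
orientation: [[0.974, -0.226, -0.002], [-0.226, -0.974, 0.001], [-0.002, -0.0, -1.0]]
force: [-6.6, 1.8, 3.3]
grip_width: 63.4
gripper_force: 66.6
```

>>> {"method": "servo_tool", "body": {"targets": [{"offset": [0.05,0,0],"turn": 0,"gripper": 55},{"offset": [0.05,0,0],"turn": 0,"gripper": 55},{"offset": [0,0,0],"turn": 0,"gripper": 55},{"offset": [0,0,0],"turn": 0,"gripper": 55}]}}

```text
time: 10.67
tcp_pos: [522.3, -234.0, 44.7]
orientation: [[0.974, -0.226, -0.004], [-0.226, -0.974, 0.001], [-0.004, -0.0, -1.0]]
force: [-9.7, 1.9, 6.9]
grip_width: 63.1
gripper_force: 66.9
```

>>> {"method": "servo_tool", "body": {"targets": [{"offset": [0.05,0,-0.005],"turn": 0,"gripper": 55},{"offset": [0.05,0,-0.005],"turn": 0,"gripper": 55},{"offset": [0,0,0],"turn": 0,"gripper": 55},{"offset": [0,0,0],"turn": 0,"gripper": 55}]}}

```text
time: 11.0
tcp_pos: [524.5, -234.5, 44.8]
orientation: [[0.974, -0.226, -0.005], [-0.226, -0.974, 0.002], [-0.005, -0.001, -1.0]]
force: [-12.2, 1.3, 7.0]
grip_width: 63.1
gripper_force: 66.9
```

>>> {"method": "servo_tool", "body": {"targets": [{"offset": [0.05,0,-0.005],"turn": 0,"gripper": 55},{"offset": [0.05,0,-0.005],"turn": 0,"gripper": 55},{"offset": [0,0,0],"turn": 0,"gripper": 55},{"offset": [0,0,0],"turn": 0,"gripper": 55}]}}

```text
time: 11.33
tcp_pos: [526.7, -234.9, 44.8]
orientation: [[0.974, -0.225, -0.007], [-0.225, -0.974, 0.002], [-0.007, -0.001, -1.0]]
force: [-14.2, 1.5, 6.7]
grip_width: 63.2
gripper_force: 66.9
```

```bash
python3 - <<'E'
from cell import manip, capture
import cv2,pickle,numpy as np
c=capture("wrist");e=capture("scene");pickle.dump((c,e),open("c5.pkl","wb"))
a=cv2.resize(c["frame"][60:330,150:420,::-1],(400,400),interpolation=cv2.INTER_CUBIC)
b=cv2.resize(e["frame"][130:220,240:330,::-1],(400,400),interpolation=cv2.INTER_CUBIC)
cv2.imwrite("pics/w5.png",np.hstack([a,b]))
s=manip.read_state();print(s["time"],s["tcp_pos"],np.round(s["orientation"],4).tolist(),s["force"],s["torque"])
E
```

```text
11.4333 [ 526.68369282 -234.93537567   44.79336388] [[0.9742, -0.2255, -0.0068], [-0.2255, -0.9742, 0.0025], [-0.0072, -0.0008, -1.0]] [-14.52763849   3.1696998    7.14466985] [0.29076608 2.00545833 0.23861297]
```

View pics/w5.png

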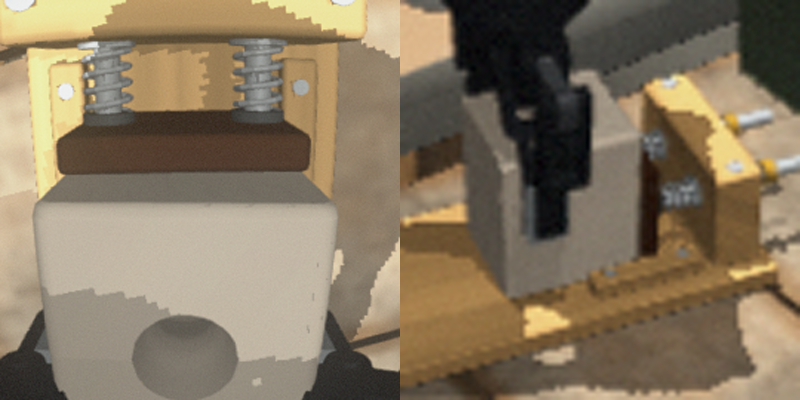

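```bash
python3 - <<'E'
from h import *
import pickle
from scipy.optimize import brentq
def x_at(c,v,u,z):  # jig-axis distance s where point at height z projects to row v
    a=-.226;d=np.array([np.cos(a),np.sin(a)]);o=np.array([529,-236.])
    g=lambda s:proj(c,[[*(o+s*d),z]])[0,1]-v
    return brentq(g,-40,160)
C2=pickle.load(open("c2.pkl","rb"))[0];C3=pickle.load(open("c3.pkl","rb"))[0];C5=pickle.load(open("c5.pkl","rb"))[0]
for n,c,r in(("c2",C2,(0,55)),("c3",C3,(90,145)),("c4",pickle.load(open("c4.pkl","rb")),(112,170)),("c5",C5,(75,200))):
    c["fish"]=1;g=c["frame"][:,262:286].astype(float).mean((1,));sat=g[:,0]-g[:,2];L=g.mean(1)
    dd=np.diff(L);i=[k for k in range(*r) if abs(dd[k])>5 and abs(dd[k])>=abs(dd[k-1]) and abs(dd[k])>=abs(dd[k+1])]
    print(n,[(k+.5,round(dd[k]),"z72:%.1f z68:%.1f z98:%.1f"%tuple(x_at(c,k+.5,274,z) for z in(72,68,98))) for k in i])
E
```

```text
c2 [(2.5, 6, 'z72:62.2 z68:63.5 z98:53.9'), (23.5, -102, 'z72:50.6 z68:51.6 z98:44.1'), (39.5, -10, 'z72:42.0 z68:42.7 z98:36.8'), (41.5, 15, 'z72:40.9 z68:41.7 z98:35.9'), (45.5, 52, 'z72:38.8 z68:39.5 z98:34.1')]
c3 [(107.5, -54, 'z72:51.5 z68:51.5 z98:51.9'), (110.5, 6, 'z72:50.5 z68:50.4 z98:51.1'), (136.5, 48, 'z72:41.2 z68:40.8 z98:43.8'), (138.5, -13, 'z72:40.4 z68:40.0 z98:43.3')]
c4 [(122.5, -49, 'z72:54.4 z68:54.2 z98:56.0'), (159.5, 31, 'z72:41.1 z68:40.4 z98:45.7')]
c5 [(77.5, -6, 'z72:86.0 z68:86.2 z98:84.1'), (82.5, -16, 'z72:84.2 z68:84.4 z98:82.7'), (88.5, 22, 'z72:82.0 z68:82.2 z98:81.0'), (95.5, 10, 'z72:79.5 z68:79.6 z98:79.1'), (134.5, -54, 'z72:65.7 z68:65.2 z98:68.4'), (175.5, 25, 'z72:50.7 z68:49.7 z98:56.7'), (196.5, 23, 'z72:42.7 z68:41.5 z98:50.6')]
```

The pictures show the mould still closed. The plate's front edge moved from 41.1 to 50.7, so the springs are in about 9.5 mm, and TCP travel agrees to within a millimetre. I add about 2.5 mm of real travel.

>>> {"method": "servo_tool", "body": {"targets": [{"offset": [0.04,0,0],"turn": 0,"gripper": 55},{"offset": [0.04,0,0],"turn": 0,"gripper": 55},{"offset": [0.03,0,0],"turn": 0,"gripper": 55},{"offset": [0,0,0],"turn": 0,"gripper": 55},{"offset": [0,0,0],"turn": 0,"gripper": 55},{"offset": [0,0,0],"turn": 0,"gripper": 55},{"offset": [0,0,0],"turn": 0,"gripper": 55},{"offset": [0,0,0],"turn": 0,"gripper": 55}]}}

```text
time: 12.1
tcp_pos: [528.8, -235.4, 44.8]
orientation: [[0.974, -0.225, -0.009], [-0.225, -0.974, 0.003], [-0.01, -0.001, -1.0]]
force: [-19.3, 2.2, 10.0]
grip_width: 63.3
gripper_force: 67.1
```

```bash
python3 - <<'E'
from cell import manip, capture
import cv2,pickle,numpy as np
from h import *
from scipy.optimize import brentq
c=capture("wrist");c["fish"]=1
g=c["frame"][:,262:286].astype(float).mean((1,2));dd=np.diff(g)
o=np.array([529,-236.]);d=np.array([np.cos(-.226),np.sin(-.226)])
for k in range(130,230):
    if abs(dd[k])>8 and abs(dd[k])==abs(dd[k-1:k+2]).max(): print(k+.5,round(dd[k]),brentq(lambda s:proj(c,[[*(o+s*d),72]])[0,1]-k-.5,-40,160)-41.1)
im=cv2.resize(c["frame"][60:330,150:420,::-1],(600,600),interpolation=cv2.INTER_CUBIC);cv2.imwrite("pics/w6.png",im)
s=manip.read_state();print(s["time"],s["tcp_pos"],np.round(s["orientation"],4).tolist(),s["force"],s["qd"].round(4),s["gripper_force"])
E
```

```text
134.5 -49 26.769548526484648
176.5 22 11.41680230410573
196.5 24 3.7985838058199732
12.15 [ 528.76572172 -235.34927806   44.82411667] [[0.9743, -0.2253, -0.0092], [-0.2253, -0.9743, 0.0033], [-0.0097, -0.0011, -1.0]] [-19.44053495   2.78197513   9.68974162] [ 0.0001 -0.0017 -0.0014 -0.0006 -0.0005  0.0002] 67.10294723510742
```

View pics/w6.png

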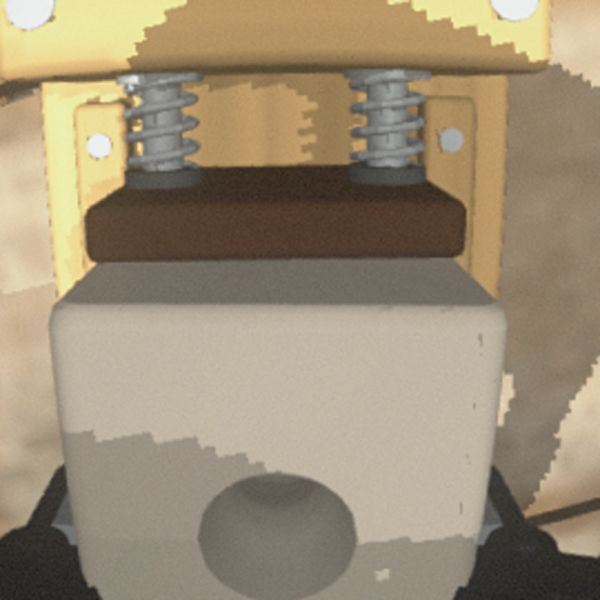

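The picture shows the pair closed and square, with the plate in about 11 mm (within 8 to 16) and everything at rest. Handing in.

```bash
python3 -c "
from cell import manip
print(manip.sign_off())"
```

```text
the job is handed in; nothing more can be done
None
```

The mould is closed on the board and the arm is still holding it, with the stop plate pressed in about 11 mm (roughly 11 N, estimated from camera and arm travel); the job is handed in, but no verdict came back.

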